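Pack the brass nipple and snap the lid on the fittings tub

ROBOT

A 7-joint arm with a two-finger parallel gripper is mounted at the origin on the work surface. World frame = base frame: x ahead of the robot, y to its left, z up, the work surface at z = 0. Lengths are in m, angles in rad, forces in N, time in s.
With the tool pointing down it reaches from about 0.425 to 0.875 m from the base axis. Payload 9.9 kg.
Tool frame: the origin (TCP) lies on the front face of the gripper's body, between the roots of the fingers; the fingertips stand 73 mm ahead of it and the grasp point (between the pads) lies 54 mm ahead of it; z points along the fingers, y is the line along which they close (so a half turn about z gives the same grasp; the last joint's range is limited). The gripper opens to 85 mm and grips with 20 to 120 N. Pads are 22 mm wide; open, the fingers measure 114 mm over their backs; the gripper's body (76 mm by 85 mm) begins 54 mm behind the grasp point. The pads swing forward as they close: fully open they stand 13 mm farther back than shut.
Start: joints at [1.203, 0.576, 0.025, 1.437, -0.015, 1.129, -0.057], TCP at [0.189, -0.648, 0.304] pointing down, gripper open.
Joint ranges: [-2.76, 2.76], [-0.34, 2.15], [-1.52, 1.57], [0.19, 2.46], [-1.09, 4.23], [0.17, 1.99], [-2.82, 2.82]. Speed limits (rad/s): [2.22, 2.22, 3.01, 3.01, 3.14, 3.14, 3.14].

INTERFACE

Orientations are given as a unit quaternion [x, y, z, w].
In Python, from bench import env gives the robot as it stands.
- The arm moves only by the tool step_arm, never from a script. Its argument "commands" is a list of rows, each a list of 7 numbers: the closure, from -1 (fully open) to 1 (shut), then the shift along the tool's x, y, z as a fraction of full scale, then the turn, a rotation vector about the tool's x, y, z as a fraction of full scale. In form: [[claw, tx, ty, tz, rx, ry, rz], ...]. A call has 1 to 12 rows; each row is the pose to reach, as a shift and turn from the pose commanded when the call began, along the tool's axes at that moment; what a row does not reach only later rows make up. Full scale, the value 1, is 0.5 m for a shift and 45 degrees for a turn. A row lasts 1/10 s, in which the tool goes at most 50 mm and 8.59 degrees, less where a joint would pass 70% of its speed; a pose out of reach is approached as far as the arm can. A call with a number of a shift or a turn outside -1 to 1 is refused whole. A call with a gripper value outside its range is refused whole. The fingers move at their own pace and stop on an object; the grip force is fixed at half the most. Time passes only in rows, so rows that repeat a pose let the fingers close. It gives the time, the measured TCP pose, the force, the opening and the grip force at its end, in the units of the state.
- env.get_state(): the state, without advancing time (a new reading comes with each control period).
- env.read_camera(name): name is "side" or "top"; returns the picture (384x512x3 uint8, blue, green, red); there is no depth.
- env.calibration(name): a dict with "fov_y" (degrees; the focal length in pixels is half the picture's height over the tangent of half this angle, whatever the lens; pixels are square), "cx", "cy" (the principal point, pixels), "k1" (the pictures are not rectified: a ray, as slopes to the right and down, at radius r is drawn at 1 + k1 r^2 times it, then the intrinsics apply), "T" (4x4, takes a point from camera to world coordinates). Camera axes: x right, y down, z forward; pixel columns grow to the right and rows downward; lengths in m; the calibration is good to about 2 mm. A picture is of the moment at which its call begins. calibration takes no time and is no camera call.
- env.job_done(): hands the job in; it is judged then, once.
The state is a dict: "clock": time; "qpos": joint angles; "joint_velocities": joint speeds; "effort": joint torques, N m; "tool_pos": TCP position; "eef_rot": TCP orientation; "force": force on the tool from outside, world axes, zero at the start; "ft_torque": the same for the moment, N m; "gripper_width": opening from 0.0 (shut) to 1.0 (fully open); "grasp_force": force on a finger pad.
Only numpy, scipy, OpenCV 4.12 (cv2) and the standard library are available. Lean on these libraries where they do the work, as an engineer would, in place of code of your own. Each camera call takes 0.05 s, during which the arm holds its last target. There are 200 camera calls.

TASK

Take the brass pipe nipple out of the three-compartment bin and put it into the open blue tub beside the two couplings already there, then set the loose orange lid on the tub and press it down all round until it is fully home and level, and let go. Leave the other two nipples in the bin and do not knock over or shift anything else on the bench.

Things in the scene. Friction and masses are not known exactly. Their poses are not given: they have to be found in the camera images.
- tub: open rectangular blue plastic tub, fixed to the bench in a low steel cradle (12 mm high, 12 mm wide round its foot); outside 150 mm (its x) by 110 mm (its y) by 75 mm high, walls and floor 4 mm thick. Its origin is the centre of its underside, on the bench, z up.
- tub_rim (a point): centre of the tub's open mouth, at rim height, 75 mm above the bench; axes as the tub
- tub_clip (a point): one of four white sprung clips standing 4.5 mm out of the tub's long walls (two facing +y, two -y) at x = +45 and -45 mm, 68 mm up. The lid's skirt must be forced over them: some 8 to 12 N over one clip, 15 to 22 N over the middle of a long side, 25 to 35 N at the centre. Friction on them then holds the lid. While one side is pressed in, the other tips up, till pressed in turn.
- lid: loose orange rectangular lid, 0.1 to 0.17 kg, lying right way up on the bench. Its origin is the centre of the skirt's lower edge, z up. Skirt inside 156 mm (x) by 116 mm (y): 3 mm clear of the tub all round; its lowest 8 mm flare out 4 mm. Long side goes along the tub's long side, either way round. Loose on the clips its origin is about 65 mm above the tub's; fully home, 57 mm.
- lid_top (a point): centre of the upper face of the lid's top plate, 21 mm above the lid's origin, at the foot of the grip rib; plate 162 mm (x) by 122 mm (y), 3 mm thick. Axes as the lid. Fully home, the plate rests on the tub's rim and this face is 78 mm above the bench.
- lid_grip (a point): centre of the top face of the white grip rib on the middle of the lid: 60 mm along the lid's x, 16 mm across its y, 26 mm high, its top 47 mm above the lid's origin; axes as the lid
- bin: open grey parts bin fixed to the bench, 270 mm (its x) by 100 mm (its y), 35 mm high, walls and floor 4 mm thick; two dividers make three compartments in a row along x, each about 86 by 92 mm, centred at x = -89, 0 and +89 mm. It stands on one side of the tub and the lid lies on the other. Its origin is the centre of its underside.
- brass_nipple: brass-coloured nipple (short pipe) standing in one of the three compartments, 0.07 to 0.13 kg, 27 mm diameter, 60 mm long, standing upright on the bin floor at the start. Its origin is the centre of its underside, z up.
- grey_nipple: silver-grey nipple in another compartment, 27 mm diameter, 60 mm long, standing upright on the bin floor at the start. Its origin is the centre of its underside, z up.
- black_nipple: plain dark, nearly black nipple in another compartment, 27 mm diameter, 60 mm long, standing upright on the bin floor at the start. Its origin is the centre of its underside, z up.
- coupling0: steel coupling already in the tub, on its +y side, 34 mm diameter, 30 mm high, standing on the tub floor. Its origin is the centre of its underside, z up.
- coupling1: steel coupling already in the tub, on its -y side, the same size. Its origin is the centre of its underside, z up.
- pipe_a: bystander: dark pipe length standing on the bench, 48 mm diameter, 150 mm high. Its origin is the centre of its underside, z up.
- pipe_b: bystander: dark pipe length standing on the bench, 60 mm diameter, 130 mm high. Its origin is the centre of its underside, z up.
- jar: bystander: yellow jar with a white cap, 60 mm diameter, 85 mm high. Its origin is the centre of its underside, z up.
- union: bystander: round brass pipe union, 64 mm diameter, 50 mm high. Its origin is the centre of its underside, z up.
- tee: bystander: grey pipe tee lying on the bench, 80 by 66 mm, about 45 mm high. Its origin is under the crossing of its axes.
- carton: bystander: closed cardboard carton 70 by 100 by 50 mm high. Its origin is the centre of its underside, z up.
- wrench: bystander: wrench lying flat on the bench at the left, about 200 mm long. Its origin is at its underside near the middle.
There are look-alikes about, which are no part of the job. What is shaped like the brass_nipple but red is not meant.

How it is judged:
On the way, in this order (a step that is already met when the one before it is completed fails the run):
1. the brass nipple is in the tub and released (x of brass_nipple in the frame of tub between -0.075 and 0.075 m and y of brass_nipple in the frame of tub between -0.055 and 0.055 m and z of brass_nipple in the frame of tub between -0.005 and 0.07 m and contact force between the fingers and brass_nipple below 0.05 N and linear speed of brass_nipple below 0.05 m/s), for 0.2 s.
2. the lid is pressed fully home and level on the tub (z of lid in the frame of tub below 0.0595 m and angle between the x axis of lid and the x axis of tub, either way round below 0.06 rad and angle between lid's own z axis and vertical below 0.02 rad and horizontal distance between lid and tub below 0.008 m), for 0.2 s.
At the end, for the whole second after the job is handed in: the lid is seated on the tub, its origin less than 59.5 mm above the tub's (57 mm is fully home), level within 0.02 rad, square to the tub within 0.06 rad, centred within 8 mm, released and at rest; the brass nipple and the two couplings are inside the tub under it (all of step 2 and x of brass_nipple in the frame of tub between -0.075 and 0.075 m and y of brass_nipple in the frame of tub between -0.055 and 0.055 m and z of brass_nipple in the frame of tub between -0.005 and 0.07 m and x of coupling0 in the frame of tub between -0.075 and 0.075 m and y of coupling0 in the frame of tub between -0.055 and 0.055 m and z of coupling0 in the frame of tub between -0.005 and 0.07 m and x of coupling1 in the frame of tub between -0.075 and 0.075 m and y of coupling1 in the frame of tub between -0.055 and 0.055 m and z of coupling1 in the frame of tub between -0.005 and 0.07 m and linear speed of lid below 0.02 m/s and contact force between the fingers and lid below 0.05 N); the robot touches nothing.
It fails at once if the grey nipple is taken out of its compartment (distance of grey_nipple from where it was at the start of the episode above 0.08 m or height (world z) of grey_nipple above 0.05 m).
It fails at once if the black nipple is taken out of its compartment (distance of black_nipple from where it was at the start of the episode above 0.08 m or height (world z) of black_nipple above 0.05 m).
It fails at once if a bystander (pipe_a, pipe_b) is shifted more than 40 mm or tipped over (distance of any of pipe_a, pipe_b from where it was at the start of the episode above 0.04 m or angle between any of pipe_a, pipe_b's own z axis and vertical above 0.5 rad).
It fails at once if a bystander (jar, union) is shifted more than 40 mm or tipped over (distance of any of jar, union from where it was at the start of the episode above 0.04 m or angle between any of jar, union's own z axis and vertical above 0.5 rad).
It fails at once if a bystander (tee, carton, wrench) is shifted more than 40 mm or tipped over (distance of any of tee, carton, wrench from where it was at the start of the episode above 0.04 m or angle between any of tee, carton, wrench's own z axis and vertical above 0.5 rad).
It also fails if it takes over 58 s, if anything falls off the work surface, if the arm or the gripper's body presses on something with over 40 N, if the wrist force passes 120 N, or if a joint passes its speed limit or range.

## Working session

There is one attempt and no reset: what is moved stays moved. The work goes in short steps, Python scripts to look and compute and a tool call to move; the robot and the scene stay as the last step left them, time stands still between calls to the robot, and variables do not carry over. Pictures are saved under pics/ and viewed, at most 10 in all, crops included, and the job is handed in when it is done.

Besides the shell and the picture viewer there is one more tool, called after ">>>" in YAML: its name, and indented under it one key for each argument. step_arm: Moves the arm, as the interface text tells. Its arguments: {"type":"object","properties":{"commands":{"type":"array"}},"required":["commands"]}

```bash
mkdir -p pics
python3 - <<'E'
from bench import env
import cv2
for n in("side","top"):
    cv2.imwrite(f"pics/{n}0.png",env.read_camera(n)); c=env.calibration(n); print(n,c)
s=env.get_state(); print(s)
E
```

```text
side {'fov_y': 46.39783768358717, 'cx': 249.98259353245155, 'cy': 193.19811452476182, 'k1': -0.010491726129504959, 'T': array([[ 0.8858804 , -0.33009313,  0.32596693,  0.21953963],
       [-0.46349748, -0.65953095,  0.5917677 , -0.54958844],
       [ 0.01964683, -0.67532026, -0.73726288,  0.85389925],
       [ 0.        ,  0.        ,  0.        ,  1.        ]])}
top {'fov_y': 49.94542119629675, 'cx': 254.41320528672028, 'cy': 194.77357418375672, 'k1': -0.004088058610078514, 'T': array([[ 0.05836974, -0.97799067,  0.20031783,  0.31471907],
       [-0.99828663, -0.05800519,  0.00769377,  0.08618113],
       [ 0.00409504, -0.20042369, -0.97970076,  1.32401194],
       [ 0.        ,  0.        ,  0.        ,  1.        ]])}
{'clock': 0.1, 'qpos': array([ 1.20318406,  0.57642404,  0.02484915,  1.43782338, -0.0149537 ,
        1.12899457, -0.05650171]), 'joint_velocities': array([-0.00092798, -0.00217814,  0.00108087, -0.00159747,  0.00065102,
       -0.00058783, -0.00014741]), 'effort': array([ 6.12396820e-03, -7.67298174e+01,  2.25750513e+00, -2.86600953e+01,
        1.57825719e-02,  8.61957902e-03, -2.32954682e-05]), 'tool_pos': array([ 0.18892855, -0.64771227,  0.30314521]), 'eef_rot': array([ 9.89944470e-01,  1.41454624e-01, -1.61097509e-04, -7.14621431e-04]), 'force': array([0.74214057, 0.09212197, 0.30742757]), 'ft_torque': array([ 0.02919614,  0.03865666, -0.03449706]), 'grasp_force': 0.0, 'gripper_width': 0.9995600718406162}
```

View pics/side0.png

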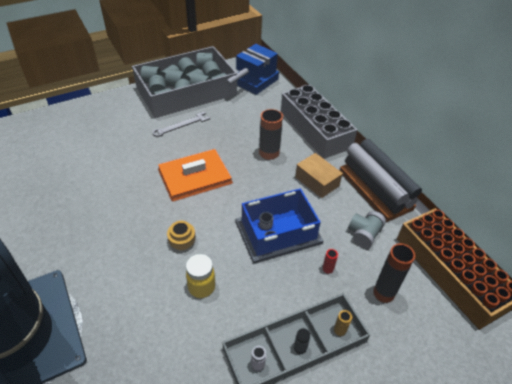

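View pics/top0.png

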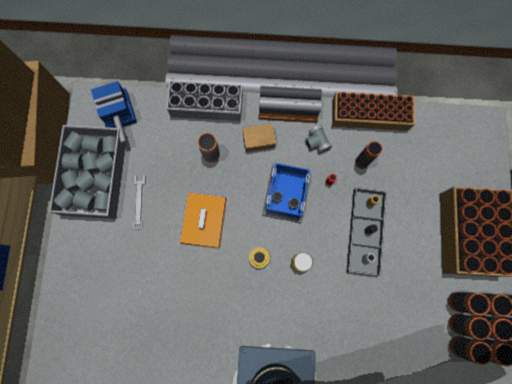

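```bash
cat > h.py <<'E'
import numpy as np, cv2
from scipy.optimize import minimize, least_squares
from scipy.spatial.transform import Rotation as R
from bench import env
CAL={n:env.calibration(n) for n in("side","top")}
def proj(n,P):
    c=CAL[n];T=np.array(c["T"]);p=(np.atleast_2d(P)-T[:3,3])@T[:3,:3]
    s=p[:,:2]/p[:,2:];r2=(s**2).sum(1,keepdims=True);f=192/np.tan(np.radians(c["fov_y"]/2))
    return s*(1+c["k1"]*r2)*f+[c["cx"],c["cy"]]
def tri(ps,pt):
    return least_squares(lambda P:np.r_[proj("side",P)[0]-ps,proj("top",P)[0]-pt],[.6,0,.05])
def box(hx,hy,z0,z1): return np.array([[x,y,z] for x in(-hx,hx) for y in(-hy,hy) for z in(z0,z1)])
def cyl(r,z0,z1): return np.array([[r*np.cos(a),r*np.sin(a),z] for a in np.linspace(0,6.28,25) for z in(z0,z1)])
def place(M,q):
    c,s=np.cos(q[3]),np.sin(q[3]); return M@np.array([[c,s,0],[-s,c,0],[0,0,1]])+q[:3]
def mask(img,seed,lo,hi,rad=60):
    h=cv2.cvtColor(img,cv2.COLOR_BGR2HSV);m=cv2.inRange(h,lo,hi)
    k=np.zeros_like(m);cv2.circle(k,seed,rad,255,-1);m&=k
    n,l,st,ce=cv2.connectedComponentsWithStats(m);i=1+st[1:,4].argmax();m=np.uint8(l==i)
    return m
def hullpts(m):
    U=8;b=cv2.resize(m.astype(np.float32),None,fx=U,fy=U,interpolation=cv2.INTER_LINEAR)>.5
    c=max(cv2.findContours(np.uint8(b),0,2)[0],key=cv2.contourArea)
    return (cv2.convexHull(c)[:,0].astype(np.float32)+.5)/U-.5
def cost(H,n,M,q):
    A=cv2.convexHull(proj(n,place(M,q)).astype(np.float32))
    i,_=cv2.intersectConvexConvex(A,H[n].reshape(-1,1,2));a=cv2.contourArea(A);b=cv2.contourArea(H[n])
    return 1-i/(a+b-i)
def fit(H,M,q0,free):
    free=list(free)
    def f(v):
        q=np.array(q0,float);q[free]=v;return sum(cost(H,n,M,q) for n in H)
    v=np.array(q0,float)[free];st=np.array([.01,.01,.01,.1])[free]
    for _ in range(3):
        r=minimize(f,v,method="Nelder-Mead",options=dict(initial_simplex=np.vstack([v,v+np.diag(st)]),xatol=1e-5,fatol=1e-6,maxiter=2000));v=r.x
    q=np.array(q0,float);q[free]=v;return q,r.fun
E
python3 - <<'E'
from h import *
S={n:cv2.imread(f"pics/{n}0.png") for n in("side","top")}
objs={"lid":((195,172),(203,220),(3,150,100),(18,255,255),box(.081,.061,.0,.021)),
"tub":((280,222),(289,190),(105,120,40),(130,255,255),box(.075,.055,.012,.075)),
"brass":((343,322),(376,200),(10,90,50),(28,255,255),cyl(.0135,0,.06))}
for k,(a,b,lo,hi,M) in objs.items():
    rad=18 if k=="brass" else 60
    m={"side":mask(S["side"],a,lo,hi,rad),"top":mask(S["top"],b,lo,hi,rad)}
    H={n:hullpts(m[n]) for n in m}
    P=tri(a,b).x
    print(k,"tri",P.round(3),[int(m[n].sum()) for n in m])
    best=min((fit(H,M,[P[0],P[1],0.01,y],(0,1,2) if k=="brass" else (0,1,2,3)) for y in ((0,) if k=="brass" else (1.2,1.57,1.9))),key=lambda t:t[1])
    print("  free z",best[0].round(4),best[1])
    z=.004 if k=="brass" else 0
    q=best[0].copy();q[2]=z
    fz=fit(H,M,q,(0,1) if k=="brass" else (0,1,3));print("  z fixed",fz[0].round(4),fz[1])
    for n in m:
        r,e=fit({n:H[n]},M,fz[0],(0,1) if k=="brass" else (0,1,3));print("   ",n,r.round(4),round(e,3))
for n,p in (("grey",((258,350),(371,256))),("black",((303,332),(373,228))),("red",((331,255),(332,179)))): print(n,tri(*p).x.round(3))
a=cv2.resize(S["side"][190:384,200:400],(600,582),interpolation=cv2.INTER_CUBIC)
cv2.imwrite("pics/c1.png",a)
b=cv2.resize(S["top"][150:280,170:400],(800,452),interpolation=cv2.INTER_CUBIC)
cv2.imwrite("pics/c2.png",b)
E
```

```text
lid tri [0.493 0.255 0.017] [2027, 1749]
  free z [ 4.923e-01  2.564e-01  2.000e-04 -7.050e-02] 0.03721410506388012
  z fixed [ 0.4924  0.2565  0.     -0.0713] 0.0372932034264426
    side [ 0.4929  0.2568  0.     -0.0635] 0.014
    top [ 0.4915  0.2564  0.     -0.0655] 0.014
tub tri [ 0.597 -0.012  0.046] [3102, 1503]
  free z [ 0.597  -0.0079  0.0026 -0.1405] 0.06616630925183997
  z fixed [ 0.598  -0.0064  0.     -0.1471] 0.07004542422044968
    side [ 0.5987 -0.0062  0.     -0.1421] 0.016
    top [ 0.5972 -0.0071  0.     -0.1537] 0.044
brass tri [ 0.579 -0.286  0.053] [256, 79]
  free z [ 0.5831 -0.2815  0.0078  0.    ] 0.2925273952511859
  z fixed [ 0.5834 -0.2813  0.004   0.    ] 0.3154616587144782
    side [ 0.5857 -0.2798  0.004   0.    ] 0.109
    top [ 0.5823 -0.2809  0.004   0.    ] 0.142
grey [ 0.402 -0.266  0.07 ]
black [ 0.492 -0.273  0.069]
red [ 0.643 -0.147  0.057]
```

View pics/c1.png

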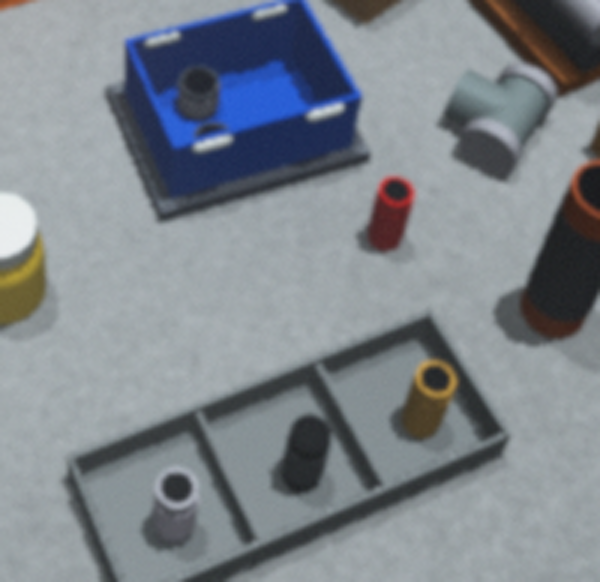

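View pics/c2.png

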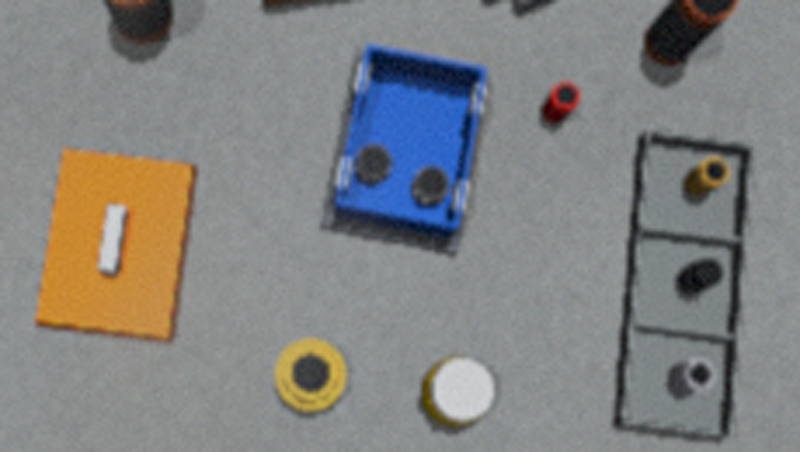

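The brass nipple is at side (343,322) and top (375,200). Things that could be mistaken for it: the red nipple at side (331,260), the black at (303,340), the grey at (258,355) and the brass union at (181,235). The close crop shows the brass one standing in the bin's +x compartment. Both couplings are at the tub's -x end, so the +x half is free. Next I'll refine the tub, nipple and rib positions.

Run:
```python
from h import *
c1=lambda x,y:(200+x/3-.33,190+y/3-.33); c2=lambda x,y:(170+x/3.478-.36,150+y/3.478-.36)
P=[("clip-x+y",c1(163,38),c2(346,170)),("clip+x+y",c1(270,11),c2(362,75)),("clip-x-y",c1(212,142),c2(461,197)),("clip+x-y",c1(325,110),c2(480,97)),
("brass top",c1(436,378),c2(713,171)),("brass base",c1(418,428),c2(697,190)),("pipe top",(402,252),(374,149)),("coup0",c1(200,80),c2(373,160)),
("bin +x-y",c1(505,438),c2(748,150)),("bin +x+y",c1(430,320),c2(643,136)),("red top",c1(397,189),c2(566,94)),("jar top",(199,264),(303,261.5))]
D={}
for n,a,b in P:
    r=tri(a,b);D[n]=r.x;print(n,r.x.round(4),"res px",np.abs(r.fun).max().round(2))
c=[D[k] for k in D if k.startswith("clip")];print("tub centre",np.mean(c,0).round(4))
d=D["clip+x+y"]+D["clip+x-y"]-D["clip-x+y"]-D["clip-x-y"];print("yaw",np.arctan2(d[1],d[0]))
S={n:cv2.imread(f"pics/{n}0.png") for n in("side","top")}
# rib: white on lid
H={n:hullpts(mask(S[n],p,(0,0,140),(180,90,255),16)) for n,p in(("side",(194,167)),("top",(202,218)))}
print("rib fit",fit(H,box(.03,.008,0.021,.047),[.4924,.2565,.0,-.07],(0,1,2)))
# brass with wider mask
for lo in((8,60,40),(8,110,60)):
    H={"side":hullpts(mask(S["side"],(343,322),lo,(32,255,255),18)),"top":hullpts(mask(S["top"],(373,202),lo,(32,255,255),14))}
    print("brass",fit(H,cyl(.0135,0,.06),[.581,-.283,.004,0],(0,1,2)))
```

```text
clip-x+y [0.5615 0.05   0.0698] res px 0.16
clip+x+y [0.6518 0.0395 0.0667] res px 0.21
clip-x-y [ 0.5455 -0.0541  0.0686] res px 0.5
clip+x-y [ 0.6357 -0.0671  0.0699] res px 0.12
brass top [ 0.5838 -0.28    0.0632] res px 0.58
brass base [ 0.5792 -0.2833  0.0016] res px 0.97
pipe top [ 0.7165 -0.2525  0.1542] res px 0.97
coup0 [0.5808 0.0242 0.0355] res px 0.38
bin +x-y [ 0.6145 -0.3232  0.0281] res px 1.01
bin +x+y [ 0.6241 -0.2277  0.0217] res px 1.18
red top [ 0.6464 -0.1464  0.0623] res px 0.26
jar top [ 0.3757 -0.06    0.0872] res px 0.4
tub centre [ 0.5986 -0.0079  0.0687]
yaw -0.12969799952251262
rib fit (array([ 0.49458767,  0.25938897, -0.00063505, -0.07      ]), np.float64(0.6518177319474964))
brass (array([ 0.58287563, -0.28117794,  0.00879913,  0.        ]), np.float64(0.1780280132371529))
brass (array([ 0.58426057, -0.28124452,  0.00547222,  0.        ]), np.float64(0.6064869425451784))
```

>>> step_arm:
  commands:
    - [-1,0.96,-0.484,0,0,0,0.54]
    - [-1,0.96,-0.484,0,0,0,0.54]
    - [-1,0.96,-0.484,0,0,0,0.54]
    - [-1,0.96,-0.484,0,0,0,0.54]
    - [-1,0.96,-0.484,0,0,0,0.54]
    - [-1,0.96,-0.484,0,0,0,0.54]
    - [-1,0.96,-0.484,0,0,0,0.54]
    - [-1,0.96,-0.484,0,0,0,0.54]
    - [-1,0.96,-0.484,0,0,0,0.54]
    - [-1,0.96,-0.484,0,0,0,0.54]
    - [-1,0.96,-0.484,0,0,0,0.54]
    - [-1,0.96,-0.484,0,0,0,0.54]

```text
clock: 1.3
tool_pos: [0.5865, -0.2746, 0.3029]
eef_rot: [0.998, -0.065, 0.0, -0.002]
force: [0.3, -0.4, -0.1]
gripper_width: 1.0
grasp_force: 0.0
```

```bash
cat > go.py <<'E'
import sys
from h import *
def go(*t):
    """fractions to bring TCP to world t=(x,y,z[,yaw of tool x])"""
    s=env.get_state();r=R.from_quat(s["eef_rot"]);yaw=np.arctan2(*r.as_matrix()[[1,0],0])
    d=r.inv().apply(np.array(t[:3])-s["tool_pos"])/.5
    out=d.round(4).tolist()
    if len(t)>3: 
        R2=R.from_euler("z",t[3])*R.from_euler("x",np.pi); out+=((r.inv()*R2).as_rotvec()/np.radians(45)).round(4).tolist()
    print("t",round(s["clock"],2),"pos",s["tool_pos"].round(4),"yaw",round(yaw,4),"F",s["force"].round(1),"w",round(s["gripper_width"],3),"g",round(s["grasp_force"],1),"\n cmd",out)
if __name__=="__main__": go(*map(float,sys.argv[1:]))
E
python3 go.py .583 -.281 .20 -.14
```

```text
t 1.3 pos [ 0.5865 -0.2746  0.3029] yaw -0.1311 F [ 0.3 -0.4 -0.1] w 1.0 g 0.0 
 cmd [-0.0054, 0.0143, 0.2056, -0.0051, -0.0008, 0.0114]
```

>>> step_arm:
  commands:
    - [-1,-0.005,0.014,0.1,-0.005,0,0.01]
    - [-1,-0.005,0.014,0.2,-0.005,0,0.01]
    - [-1,-0.005,0.014,0.2,-0.005,0,0.01]
    - [-1,-0.005,0.014,0.2,-0.005,0,0.01]

```text
clock: 1.7
tool_pos: [0.5783, -0.2881, 0.204]
eef_rot: [0.997, -0.074, -0.001, 0.002]
force: [0.7, 0.2, 0.3]
gripper_width: 1.0
grasp_force: 0.0
```

```bash
python3 go.py .583 -.281 .110 -.14
python3 - <<'E'
from h import *
a=env.read_camera("side")[230:384,260:460];cv2.imwrite("pics/g1.png",cv2.resize(a,None,fx=3.5,fy=3.5,interpolation=cv2.INTER_CUBIC))
E
```

```text
t 1.7 pos [ 0.5783 -0.2881  0.204 ] yaw -0.1485 F [0.7 0.2 0.3] w 1.0 g 0.0 
 cmd [0.0076, -0.0161, 0.188, 0.0045, 0.0025, -0.0108]
```

View pics/g1.png

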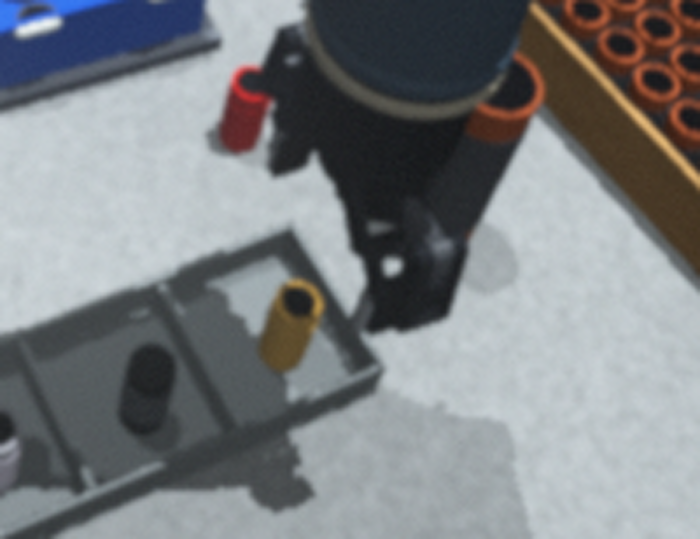

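The brass nipple stands at crop (292,325), with the open gripper above it, clear of pipe_a at (500,100). I'm descending.

>>> step_arm:
  commands:
    - [-1,0.008,-0.016,0.05,0.004,0.002,-0.011]
    - [-1,0.008,-0.016,0.1,0.004,0.002,-0.011]
    - [-1,0.008,-0.016,0.15,0.004,0.002,-0.011]
    - [-1,0.008,-0.016,0.188,0.004,0.002,-0.011]
    - [-1,0.008,-0.016,0.188,0.004,0.002,-0.011]
    - [-1,0.008,-0.016,0.188,0.004,0.002,-0.011]
    - [-1,0.008,-0.016,0.188,0.004,0.002,-0.011]

```text
clock: 2.45
tool_pos: [0.5849, -0.2816, 0.1123]
eef_rot: [0.998, -0.07, 0.002, 0.001]
force: [-0.9, 0.7, 0.9]
gripper_width: 0.998
grasp_force: 0.0
```

```bash
python3 go.py .583 -.281 .110 -.14
```

```text
t 2.45 pos [ 0.5849 -0.2816  0.1123] yaw -0.1397 F [-0.9  0.7  0.9] w 0.998 g 0.0 
 cmd [-0.0039, -0.0006, 0.0047, 0.0022, -0.0065, 0.0004]
```

>>> step_arm:
  commands:
    - [1,0,0,0,0,0,0]
    - [1,0,0,0,0,0,0]
    - [1,0,0,0,0,0,0]
    - [1,0,0,0,0,0,0]
    - [1,0,0,0,0,0,0]
    - [1,0,0,0,0,0,0]
    - [1,0,0,0,0,0,0]
    - [1,0,0,0,0,0,0]
    - [1,0,0,0,0,0,0]
    - [1,0,0,0,0,0,0]

```text
clock: 3.45
tool_pos: [0.5838, -0.2809, 0.1102]
eef_rot: [0.998, -0.07, 0.001, 0.0]
force: [-2.0, 1.0, 5.4]
gripper_width: 0.294
grasp_force: 58.7
```

>>> step_arm:
  commands:
    - [1,0,0,-0.04,0,0,0]
    - [1,0,0,-0.1,0,0,0]
    - [1,0,0,-0.16,0,0,0]
    - [1,0,0,-0.22,0,0,0]
    - [1,0,0,-0.24,0,0,0]
    - [1,0,0,-0.24,0,0,0]
    - [1,0,0,-0.24,0,0,0]

```text
clock: 4.15
tool_pos: [0.583, -0.2805, 0.2285]
eef_rot: [0.998, -0.07, -0.0, 0.0]
force: [-1.1, 0.6, -1.0]
gripper_width: 0.297
grasp_force: 59.0
```

```bash
python3 go.py .6325 -.0125 .230 -.14
```

```text
t 4.15 pos [ 0.583  -0.2805  0.2285] yaw -0.1394 F [-1.1  0.6 -1. ] w 0.297 g 59.0 
 cmd [0.0235, -0.5445, -0.0032, 0.0003, 0.0001, 0.0008]
```

>>> step_arm:
  commands:
    - [1,0.024,-0.08,0,0,0,0]
    - [1,0.024,-0.16,0,0,0,0]
    - [1,0.024,-0.24,0,0,0,0]
    - [1,0.024,-0.32,0,0,0,0]
    - [1,0.024,-0.4,0,0,0,0]
    - [1,0.024,-0.48,0,0,0,0]
    - [1,0.024,-0.544,0,0,0,0]
    - [1,0.024,-0.544,0,0,0,0]
    - [1,0.024,-0.544,0,0,0,0]
    - [1,0.024,-0.544,0,0,0,0]
    - [1,0.024,-0.544,0,0,0,0]

```text
clock: 5.25
tool_pos: [0.6329, -0.0149, 0.2291]
eef_rot: [0.997, -0.071, 0.0, 0.001]
force: [-0.6, -0.6, 0.1]
gripper_width: 0.293
grasp_force: 59.1
```

```bash
python3 go.py .6325 -.0125 .113 -.14
python3 - <<'E'
from h import *
a=env.read_camera("side")[150:290,190:370];b=env.read_camera("top")[120:230,240:384]
cv2.imwrite("pics/g2.png",np.hstack([cv2.resize(a,(400,311)),cv2.resize(b,(400,311))]))
E
```

```text
t 5.25 pos [ 0.6329 -0.0149  0.2291] yaw -0.1418 F [-0.6 -0.6  0.1] w 0.293 g 59.1 
 cmd [-0.0016, -0.005, 0.2322, 0.0022, -0.0009, -0.0023]
```

View pics/g2.png

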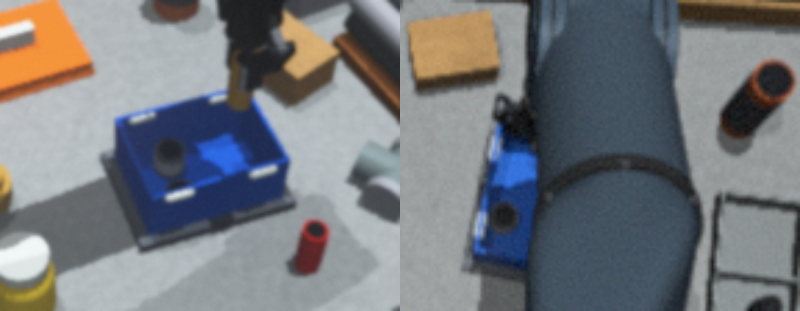

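The nipple hangs upright at left-crop (238,90), above the free +x half of the tub. I'll lower it, open partway, then rise.

>>> step_arm:
  commands:
    - [1,-0.001,-0.003,0.06,0,0,0]
    - [1,-0.001,-0.003,0.12,0,0,0]
    - [1,-0.001,-0.003,0.17,0,0,0]
    - [1,-0.001,-0.003,0.21,0,0,0]
    - [1,-0.001,-0.003,0.232,0,0,0]
    - [1,-0.001,-0.003,0.232,0,0,0]
    - [1,-0.001,-0.003,0.232,0,0,0]
    - [1,-0.001,-0.003,0.232,0,0,0]

```text
clock: 6.15
tool_pos: [0.6338, -0.0118, 0.1149]
eef_rot: [0.998, -0.07, 0.002, 0.0]
force: [-1.2, -0.3, -0.8]
gripper_width: 0.294
grasp_force: 59.1
```

>>> step_arm:
  commands:
    - [1,0,0,0.002,0,0,0]
    - [-0.1,0,0,0.002,0,0,0]
    - [-0.1,0,0,0.002,0,0,0]
    - [-0.1,0,0,0.002,0,0,0]
    - [-0.1,0,0,0.002,0,0,0]
    - [-0.1,0,0,0.002,0,0,0]
    - [-0.1,0,0,0.002,0,0,0]

```text
clock: 6.85
tool_pos: [0.6331, -0.0116, 0.1127]
eef_rot: [0.998, -0.07, 0.001, 0.0]
force: [-0.2, 0.1, -0.2]
gripper_width: 0.551
grasp_force: 0.0
```

Released. Rise to about 0.25 m, then go over to the lid.

>>> step_arm:
  commands:
    - [-0.1,0,0,-0.04,0,0,0]
    - [-0.1,0,0,-0.1,0,0,0]
    - [-0.1,0,0,-0.18,0,0,0]
    - [-0.1,0,0,-0.26,0,0,0]
    - [-0.1,0,0,-0.26,0,0,0]
    - [-0.1,0,0,-0.26,0,0,0]
    - [-0.1,0,0,-0.26,0,0,0]

```text
clock: 7.55
tool_pos: [0.6323, -0.0115, 0.2417]
eef_rot: [0.998, -0.07, -0.0, 0.001]
force: [-0.1, 0.5, -0.9]
gripper_width: 0.552
grasp_force: 0.0
```

```bash
python3 go.py .4925 .2566 .240 -.067
```

```text
t 7.55 pos [ 0.6323 -0.0115  0.2417] yaw -0.1394 F [-0.1  0.5 -0.9] w 0.552 g 0.0 
 cmd [-0.3515, -0.4921, 0.0029, 0.0013, 0.0001, -0.0922]
```

>>> step_arm:
  commands:
    - [-0.1,-0.05,-0.07,0,0,0,-0.092]
    - [-0.1,-0.1,-0.14,0,0,0,-0.092]
    - [-0.1,-0.15,-0.21,0,0,0,-0.092]
    - [-0.1,-0.2,-0.28,0,0,0,-0.092]
    - [-0.1,-0.25,-0.35,0,0,0,-0.092]
    - [-0.1,-0.3,-0.42,0,0,0,-0.092]
    - [-0.1,-0.351,-0.492,0,0,0,-0.092]
    - [-0.1,-0.351,-0.492,0,0,0,-0.092]
    - [-0.1,-0.351,-0.492,0,0,0,-0.092]
    - [-0.1,-0.351,-0.492,0,0,0,-0.092]

```text
clock: 8.55
tool_pos: [0.4936, 0.2552, 0.2414]
eef_rot: [0.999, -0.034, 0.0, 0.001]
force: [0.7, -0.3, 0.6]
gripper_width: 0.548
grasp_force: 0.0
```

```bash
python3 go.py .4925 .2566 .140 -.067
python3 - <<'E'
from h import *
a=env.read_camera("side")
cv2.imwrite("pics/g3.png",np.hstack([cv2.resize(a[110:220,130:271],(400,312)),cv2.resize(a[170:280,220:361],(400,312))]))
S={n:cv2.imread(f"pics/{n}0.png") for n in("side","top")}
H={}
for n,p in(("side",(194,167)),("top",(202,218))):
    h=cv2.cvtColor(S[n],cv2.COLOR_BGR2HSV);m=np.uint8((h[...,1]<110));k=np.zeros_like(m);cv2.circle(k,p,15,1,-1);m&=k
    _,l=cv2.connectedComponents(m);m=np.uint8(l==l[p[1],p[0]]);H[n]=hullpts(m);print(n,m.sum(),H[n].min(0),H[n].max(0))
print("rib",fit(H,box(.03,.008,0.023,.047),[.4924,.2565,.0,-.07],(0,1,2,3)))
E
```

```text
t 8.55 pos [0.4936 0.2552 0.2414] yaw -0.0686 F [ 0.7 -0.3  0.6] w 0.548 g 0.0 
 cmd [-0.0026, -0.0032, 0.2028, 0.0032, -0.0009, -0.002]
side 246 [181.5625 158.5625] [205.4375 174.4375]
top 124 [197.5625 208.5625] [206.4375 228.4375]
rib (array([ 0.49254766,  0.2567738 ,  0.00168579, -0.06822066]), np.float64(0.21649112334582143))
```

View pics/g3.png

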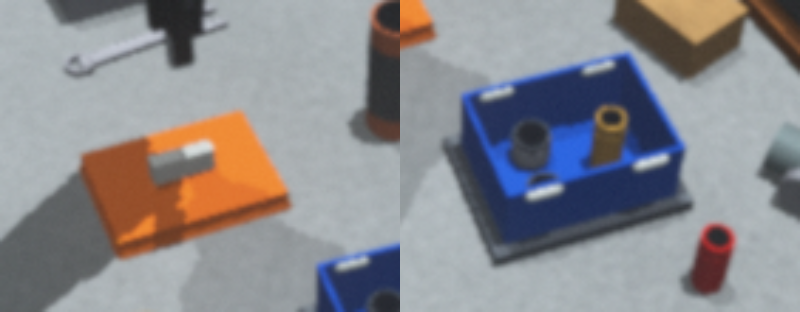

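The brass nipple stands upright in the tub at right-crop (610,135), and the rib at left-crop (182,163) fits at (0.4925, 0.2568). I'll descend onto the rib and grip it.

>>> step_arm:
  commands:
    - [-0.1,-0.001,-0.002,0.07,0,0,0]
    - [-0.1,-0.001,-0.002,0.14,0,0,0]
    - [-0.1,-0.001,-0.002,0.2,0,0,0]
    - [-0.1,-0.001,-0.002,0.24,0,0,0]
    - [-0.1,-0.001,-0.002,0.27,0,0,0]
    - [-0.1,-0.001,-0.002,0.284,0,0,0]
    - [-0.1,-0.001,-0.002,0.284,0,0,0]
    - [-0.1,-0.001,-0.002,0.284,0,0,0]
    - [-0.1,-0.001,-0.002,0.284,0,0,0]

```text
clock: 9.5
tool_pos: [0.4937, 0.2574, 0.1011]
eef_rot: [0.999, -0.034, 0.001, 0.0]
force: [-0.3, -0.2, 0.3]
gripper_width: 0.552
grasp_force: 0.0
```

```bash
python3 go.py .4925 .2567 .099 -.067
```

```text
t 9.5 pos [0.4937 0.2574 0.1011] yaw -0.0677 F [-0.3 -0.2  0.3] w 0.552 g 0.0 
 cmd [-0.0022, 0.0015, 0.0042, 0.0001, -0.0035, -0.0009]
```

>>> step_arm:
  commands:
    - [1,0,0,0,0,0,0]
    - [1,0,0,0,0,0,0]
    - [1,0,0,0,0,0,0]
    - [1,0,0,0,0,0,0]
    - [1,0,0,0,0,0,0]
    - [1,0,0,0,0,0,0]
    - [1,0,0,0,0,0,0]

```text
clock: 10.2
tool_pos: [0.4933, 0.2576, 0.1009]
eef_rot: [0.999, -0.034, 0.001, 0.0]
force: [-1.3, -1.2, 6.1]
gripper_width: 0.172
grasp_force: 59.1
```

>>> step_arm:
  commands:
    - [1,0,0,-0.03,0,0,0]
    - [1,0,0,-0.08,0,0,0]
    - [1,0,0,-0.14,0,0,0]
    - [1,0,0,-0.2,0,0,0]
    - [1,0,0,-0.26,0,0,0]
    - [1,0,0,-0.26,0,0,0]
    - [1,0,0,-0.26,0,0,0]
    - [1,0,0,-0.26,0,0,0]

```text
clock: 11.0
tool_pos: [0.4923, 0.2572, 0.2293]
eef_rot: [0.999, -0.034, 0.0, 0.001]
force: [-0.0, 0.2, -1.7]
gripper_width: 0.172
grasp_force: 58.8
```

```bash
python3 go.py .5985 -.0075 .230 -.14
```

```text
t 11.0 pos [0.4923 0.2572 0.2293] yaw -0.0671 F [-0.   0.2 -1.7] w 0.172 g 58.8 
 cmd [0.2474, 0.514, -0.0005, 0.0024, -0.0002, 0.0928]
```

>>> step_arm:
  commands:
    - [1,0.03,0.06,0,0,0,0.02]
    - [1,0.06,0.13,0,0,0,0.04]
    - [1,0.09,0.19,0,0,0,0.06]
    - [1,0.12,0.26,0,0,0,0.092]
    - [1,0.16,0.33,0,0,0,0.092]
    - [1,0.19,0.39,0,0,0,0.092]
    - [1,0.22,0.46,0,0,0,0.092]
    - [1,0.247,0.514,0,0,0,0.092]
    - [1,0.247,0.514,0,0,0,0.092]
    - [1,0.247,0.514,0,0,0,0.092]
    - [1,0.247,0.514,0,0,0,0.092]
    - [1,0.247,0.514,0,0,0,0.092]

```text
clock: 12.2
tool_pos: [0.5984, -0.0058, 0.2302]
eef_rot: [0.998, -0.069, 0.0, 0.0]
force: [-0.3, -0.0, -1.1]
gripper_width: 0.175
grasp_force: 58.8
```

```bash
python3 go.py .5985 -.0075 .180 -.14
```

```text
t 12.2 pos [ 0.5984 -0.0058  0.2302] yaw -0.1375 F [-0.3 -0.  -1.1] w 0.175 g 58.8 
 cmd [0.0005, 0.0034, 0.1003, 0.0004, -0.0006, 0.0031]
```

>>> step_arm:
  commands:
    - [1,0,0.002,0.04,0,0,0.003]
    - [1,0,0.002,0.08,0,0,0.003]
    - [1,0,0.002,0.096,0,0,0.003]
    - [1,0,0.002,0.096,0,0,0.003]
    - [1,0,0.002,0.096,0,0,0.003]
    - [1,0,0.002,0.096,0,0,0.003]

```text
clock: 12.8
tool_pos: [0.5993, -0.0081, 0.1836]
eef_rot: [0.997, -0.071, 0.001, 0.0]
force: [-0.9, 0.1, -2.0]
gripper_width: 0.169
grasp_force: 58.9
```

```bash
python3 go.py .5985 -.0075 .166 -.14
python3 - <<'E'
from h import *
a=env.read_camera("side")
cv2.imwrite("pics/g4.png",cv2.resize(a[150:280,210:360],(690,598),interpolation=cv2.INTER_CUBIC))
H={"side":hullpts(mask(a,(275,215),(3,150,100),(18,255,255),60))}
s=env.get_state();z=s["tool_pos"][2]-.1009
print("lid expected z",z,fit(H,box(.081,.061,.0,.021),[.598,-.0075,z,-.14],(0,1,3)))
E
```

```text
t 12.8 pos [ 0.5993 -0.0081  0.1836] yaw -0.1417 F [-0.9  0.1 -2. ] w 0.169 g 58.9 
 cmd [-0.0018, -0.001, 0.0352, 0.0006, -0.0039, -0.0021]
lid expected z 0.08266029266768503 (array([ 0.59877849, -0.00987725,  0.08266029, -0.14772417]), np.float64(0.044449194206626075))
```

View pics/g4.png

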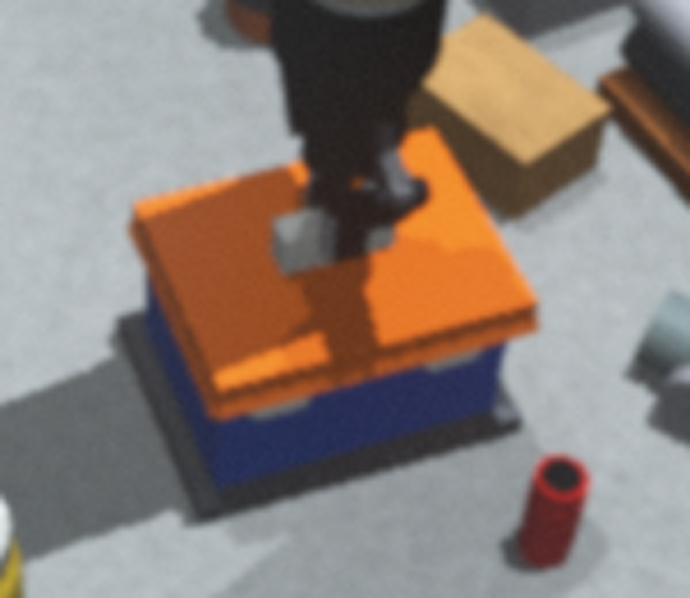

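The lid hangs level and square over the tub: plate corners at (135,210), (215,400), (535,310) and (432,130), with the clips just showing below the skirt. Now lowering onto the clips.

>>> step_arm:
  commands:
    - [1,0,0,0.01,0,0,0]
    - [1,0,0,0.018,0,0,0]
    - [1,0,0,0.026,0,0,0]
    - [1,0,0,0.032,0,0,0]
    - [1,0,0,0.036,0,0,0]
    - [1,0,0,0.036,0,0,0]
    - [1,0,0,0.036,0,0,0]

```text
clock: 13.55
tool_pos: [0.5992, -0.0074, 0.1653]
eef_rot: [0.998, -0.071, 0.001, -0.0]
force: [-2.2, 3.2, 6.2]
gripper_width: 0.168
grasp_force: 60.1
```

```bash
python3 go.py .5985 -.0075 .158 -.14
```

```text
t 13.55 pos [ 0.5992 -0.0074  0.1653] yaw -0.1412 F [-2.2  3.2  6.2] w 0.168 g 60.1 
 cmd [-0.0013, 0.0004, 0.0146, -0.0006, -0.0031, -0.0016]
```

Contact at the expected height, with small side forces. Pressing down gradually.

>>> step_arm:
  commands:
    - [1,0,0,0.004,0,0,0]
    - [1,0,0,0.008,0,0,0]
    - [1,0,0,0.012,0,0,0]
    - [1,0,0,0.016,0,0,0]
    - [1,0,0,0.016,0,0,0]
    - [1,0,0,0.016,0,0,0]

```text
clock: 14.15
tool_pos: [0.6, -0.0077, 0.1587]
eef_rot: [0.997, -0.071, 0.003, -0.0]
force: [-2.9, 2.4, 19.3]
gripper_width: 0.173
grasp_force: 61.6
```

>>> step_arm:
  commands:
    - [1,0,0,0.004,0,0,0]
    - [1,0,0,0.008,0,0,0]
    - [1,0,0,0.012,0,0,0]
    - [1,0,0,0.012,0,0,0]
    - [1,0,0,0.012,0,0,0]

```text
clock: 14.65
tool_pos: [0.5999, -0.0076, 0.1577]
eef_rot: [0.997, -0.071, 0.004, -0.001]
force: [-20.7, 4.4, 74.8]
gripper_width: 0.168
grasp_force: 69.3
```

```bash
python3 go.py .5985 -.0075 .158 -.14
python3 - <<'E'
from h import *
a=env.read_camera("side")
H={"side":hullpts(mask(a,(275,215),(3,150,100),(18,255,255),60))}
print(fit(H,box(.081,.061,.0,.021),[.598,-.0075,.06,-.14],(0,1,2,3)),fit(H,box(.081,.061,.0,.021),[.5985,-.008,.06,-.142],(2,)))
E
```

```text
t 14.65 pos [ 0.5999 -0.0076  0.1577] yaw -0.1419 F [-20.7   4.4  74.8] w 0.168 g 69.3 
 cmd [-0.0028, 0.0001, -0.0005, -0.0024, -0.0097, -0.0024]
(array([ 0.59483596, -0.01482146,  0.0658752 , -0.13907107]), np.float64(0.01755948661415374)) (array([ 0.5985    , -0.008     ,  0.05720703, -0.142     ]), np.float64(0.0277028175857571))
```

It has bottomed hard at the home height (fitted z 57.2 mm). I'll ease the force, open and rise.

>>> step_arm:
  commands:
    - [1,0,0,-0.006,0,0,0]
    - [1,0,0,-0.012,0,0,0]
    - [1,0,0,-0.012,0,0,0]
    - [-0.3,0,0,-0.012,0,0,0]
    - [-0.3,0,0,-0.012,0,0,0]
    - [-0.3,0,0,-0.012,0,0,0]
    - [-0.3,0,0,-0.012,0,0,0]
    - [-0.3,0,0,-0.012,0,0,0]
    - [-0.3,0,0,-0.012,0,0,0]

```text
clock: 15.6
tool_pos: [0.5988, -0.0084, 0.1565]
eef_rot: [0.997, -0.071, 0.001, 0.0]
force: [0.8, 0.0, -0.0]
gripper_width: 0.648
grasp_force: 0.0
```

>>> step_arm:
  commands:
    - [-0.3,0,0,-0.04,0,0,0]
    - [-0.3,0,0,-0.1,0,0,0]
    - [-0.3,0,0,-0.18,0,0,0]
    - [-0.3,0,0,-0.26,0,0,0]
    - [-0.3,0,0,-0.34,0,0,0]
    - [-0.3,0,0,-0.34,0,0,0]
    - [-0.3,0,0,-0.34,0,0,0]
    - [-0.3,0,0,-0.34,0,0,0]

```text
clock: 16.4
tool_pos: [0.598, -0.0081, 0.3254]
eef_rot: [0.997, -0.071, -0.0, 0.001]
force: [0.8, 0.1, 0.1]
gripper_width: 0.653
grasp_force: 0.0
```

Run:
```python
from h import *
a=env.read_camera("side")
cv2.imwrite("pics/g5.png",cv2.resize(a[150:280,210:360],(690,598),interpolation=cv2.INTER_CUBIC))
H={"side":hullpts(mask(a,(275,215),(3,150,100),(18,255,255),60))}
print(fit(H,box(.081,.061,.0,.021),[.598,-.0075,.06,-.14],(0,1,3)),fit(H,box(.081,.061,.0,.021),[.5985,-.008,.06,-.142],(2,)))
```

```text
(array([ 0.59783458, -0.01080985,  0.06      , -0.14676393]), np.float64(0.020072194459570092)) (array([ 0.5985    , -0.008     ,  0.05724609, -0.142     ]), np.float64(0.028323116601761456))
```

View pics/g5.png

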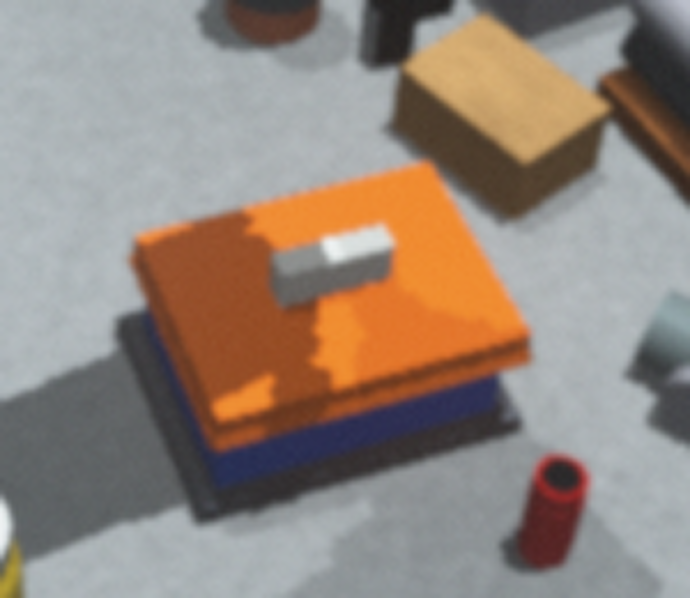

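The lid looks seated and square: the plate edge runs cleanly from (135,245) through (215,425) to (528,340), and the clips are covered. To confirm it is level and home all round, I'll press gently with shut fingertips on each long side.

>>> step_arm:
  commands:
    - [1,0,0.09,0.05,0,0,0]
    - [1,0,0.09,0.12,0,0,0]
    - [1,0,0.09,0.19,0,0,0]
    - [1,0,0.09,0.26,0,0,0]
    - [1,0,0.09,0.31,0,0,0]
    - [1,0,0.09,0.335,0,0,0]
    - [1,0,0.09,0.346,0,0,0]
    - [1,0,0.09,0.354,0,0,0]
    - [1,0,0.09,0.354,0,0,0]
    - [1,0,0.09,0.354,0,0,0]
    - [1,0,0.09,0.354,0,0,0]

```text
clock: 17.55
tool_pos: [0.5931, -0.0529, 0.1508]
eef_rot: [0.997, -0.071, 0.002, 0.0]
force: [-1.3, 0.0, 7.2]
gripper_width: -0.002
grasp_force: 3.4
```

>>> step_arm:
  commands:
    - [1,0,0,-0.05,0,0,0]
    - [1,0,0,-0.1,0,0,0]
    - [1,0,-0.09,-0.1,0,0,0]
    - [1,0,-0.18,-0.1,0,0,0]
    - [1,0,-0.18,-0.06,0,0,0]
    - [1,0,-0.18,-0.02,0,0,0]
    - [1,0,-0.18,-0.008,0,0,0]
    - [1,0,-0.18,0,0,0,0]
    - [1,0,-0.18,0,0,0,0]
    - [1,0,-0.18,0,0,0,0]
    - [1,0,-0.18,0,0,0,0]

```text
clock: 18.65
tool_pos: [0.6054, 0.036, 0.1508]
eef_rot: [0.997, -0.071, 0.001, 0.0]
force: [-2.8, 0.6, 6.2]
gripper_width: -0.001
grasp_force: 3.2
```

Both long sides make contact at the same height (plate at 77.8 mm), so the lid is home and level. Rising and handing in.

>>> step_arm:
  commands:
    - [1,0,0,-0.06,0,0,0]
    - [1,0,0,-0.14,0,0,0]
    - [1,0,0,-0.22,0,0,0]
    - [1,0,0,-0.3,0,0,0]
    - [1,0,0,-0.3,0,0,0]
    - [1,0,0,-0.3,0,0,0]
    - [1,0,0,-0.3,0,0,0]
    - [1,0,0,-0.3,0,0,0]

```text
clock: 19.45
tool_pos: [0.6045, 0.0363, 0.2983]
eef_rot: [0.997, -0.071, -0.0, 0.001]
force: [-1.1, -0.8, 0.2]
gripper_width: -0.001
grasp_force: 0.0
```

Run:
```python
from h import *
a=env.read_camera("side")
H={"side":hullpts(mask(a,(275,215),(3,150,100),(18,255,255),60))}
print(fit(H,box(.081,.061,.0,.021),[.5985,-.008,.06,-.142],(2,)))
print(env.job_done())
```

```text
(array([ 0.5985    , -0.008     ,  0.05615234, -0.142     ]), np.float64(0.028939499457063422))
the job is handed in; nothing more can be done
None
```

The brass nipple is in the tub with the two couplings, the lid is pressed home and level (top face measured at 77.8 mm on both long sides) and released, and I handed the job in at about 19.5 s; no verdict was returned.

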